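# Mount the driver disc on the citrus slicer and hold its sprung seat down

## Task

Lift the round metal driver disc by its hub out of the cavity of the storage tray, bring it flat over the slot in the sprung top plate of the citrus slicer's drive unit, and slide it along the slot as needed until it drops onto the drive pin hidden underneath it. Then press the disc down until the sprung plate is fully home, and finish holding it so: still gripping the hub and still pressing the plate all the way down. Leave the other things on the stand where they are.

Things in the scene. Friction and masses are not known exactly. Their poses are not given: they have to be found in the camera images.
- disc_hub (a point): Hub of the driver disc, by which it is gripped: a round aluminium hub 40 mm across, 46 mm tall, on the middle of a flat round flange 90 mm across and 8 mm thick. This point lies on the axis, 34 mm above the disc's underside (26 mm above the flange, 20 mm below the hub's top). z up; round, so yaw has no meaning.
- driver_disc: The whole driver disc (flange and hub, 54 mm tall, about 200 g); origin at the centre of its underside, z up. A blind bore 18 mm across and 26 mm deep opens in the middle of the underside. At the start it lies flat in the tray's cavity, underside 24 mm above the stand, hub sticking out.
- storage_tray: Fixed square plastic block, 134 x 134 x 34 mm, with an open round cavity 95 mm across and 10 mm deep in its top, in which the disc lies. Origin at the centre of its underside on the stand, z up.
- drive_unit: Drive unit of the slicer, fixed: a low grey box 130 mm (its x) by 150 mm (its y); origin at the centre of its underside on the stand, z up. Its sprung steel top plate, 116 x 136 mm, has its top 50 mm above the stand at rest, 42 mm when fully down. A dark slot runs in it along the unit's y axis through the middle.
- slot_middle (a point): Middle of the slot, level with the plate at rest (axes as the drive unit). A fixed upright drive pin, 12 mm thick with bevelled tip, stands in the slot at x = 0 and anywhere from y = -15 to +15 mm of here; its place is not reported: see it or feel for it. Tip 60 mm above the stand. Disc off the pin: stopped at 60 mm; bore over the pin (3 mm play all round): drops to the plate at 50 mm.
- seat (a joint): Travel of the sprung top plate of the drive unit: 0 m at rest (up), 0.008 m fully down. It starts to yield at about 6.5 N and takes about 14 N to be fully down; the disc's weight alone does not move it. It springs back when let go.
- copper_jug: Bystander: copper water jug, 111 x 181 x 215 mm, back left. Origin at the centre of its underside. Not to be moved.
- wine_bottle: Bystander: wine bottle, 74 mm across, 299 mm tall, back left. Origin at the centre of its underside. Not to be moved.
- bitters_bottle: Bystander: small dasher bottle, 47 mm across, 138 mm tall, back middle. Origin at the centre of its underside. Not to be moved.
- shaker_tin: Bystander: slim steel shaker tin, 74 mm across, 156 mm tall, back middle. Origin at the centre of its underside. Not to be moved.
- stemmed_glass: Bystander: stemmed wine glass, 80 mm across, 200 mm tall, back right corner. Origin at the centre of its underside. Not to be moved.
- jigger: Bystander: steel double-cone jigger, 41 mm across, 97 mm tall, in the middle of the stand between the tray and the drive unit. Origin at the centre of its underside. Not to be moved.
- salt_cellar: Bystander: round wooden salt cellar with lid, 70 mm across, 67 mm tall, behind the jigger. Origin at the centre of its underside. Not to be moved.
- order_pad: Bystander: order pad lying flat, 125 x 75 x 12 mm, near edge in the middle. Origin at the centre of its underside. Not to be moved.
There are look-alikes about, which are no part of the job. Of the things that look like the driver_disc, the largest one is meant.

How it is judged:
By the outcome, as a careful person would: the job done as asked, in the order asked, and still so for the second after the job is handed in, while the arm keeps its last pose, push and grip.
It also fails if it takes over 51 s, if anything falls off the work surface, if the arm or the gripper's body presses on something with over 40 N, if the wrist force passes 120 N, or if a joint passes its speed limit or range.

## Robot

A 6-joint arm with a two-finger parallel gripper is mounted at the origin on a cart in front of the work surface, level with it; the furniture and walls round the work are solid. World frame = base frame: x ahead of the robot, y to its left, z up, the work surface at z = 0. Lengths are in m, angles in rad, forces in N, time in s.
With the tool pointing down it reaches from about 0.325 to 0.775 m from the base axis. Payload 5.5 kg.
Tool frame: the origin (TCP) lies midway between the tips of the shut fingers; the grasp point (between the pads) lies grip_depth behind it (grip_depth is the distance from the TCP to the grasp point, in m); z points along the fingers, x is the direction in which the jaws open and shut, and the axes are right-handed (so a half turn about z gives the same grasp; the last joint's range is limited). The gripper opens to 85 mm and grips with 20 to 120 N. Pads are 22 mm wide; open, the fingers measure 114 mm over their backs; the gripper's body (76 mm by 85 mm) begins 54 mm behind the grasp point. The pads swing forward as they close: fully open they stand 13 mm farther back than shut.
Start: joints at [1.151, 0.091, 1.231, -0, 1.82, -0.057], TCP at [0.213, 0.561, 0.231] pointing down, gripper open.
Joint ranges: [-2.87, 2.87], [-0.86, 2.18], [0.17, 2.46], [-1.51, 4.65], [0.06, 2.69], [-2.65, 2.65]. Speed limits (rad/s): [2.57, 2.57, 3.01, 3.14, 3.14, 3.14].

## Interface

Orientations are given as a unit quaternion [w, x, y, z].
In Python, from station import read_state, read_camera, finish_job, grip_depth gives the robot as it stands.
- The arm moves only by the shell command python3 -m creep 'ROWS' [FORCE]. ROWS is a JSON object of lists of equal length, an entry for each row: "gripper": the closure in counts, from 0 (fully open) to 255 (shut); "delta_pos": the shift along the tool's x, y, z in units of 3 cm (1.0 is 3 cm), a list of three; "turn": the turn about the tool's z in units of 0.08 rad (1.0 is 0.08 rad). A call has 1 to 10 rows; each row shifts and turns the commanded pose from where the row before left it, along the tool's axes as they then stand; what a row does not reach is not made up. A row lasts 1/8 s, in which the tool goes at most 62.5 mm and 10.7 degrees, less where a joint would pass 70% of its speed; a pose out of reach is approached as far as the arm can. A call with a number of a shift or a turn outside -1 to 1 is refused whole. A call with a gripper value outside its range is refused whole. The fingers move at their own pace and stop on an object; FORCE is the grip in N (left out, the last holds). Time passes only in rows, so rows that do not move let the fingers close. It gives the time, the measured TCP pose, the force and the opening at its end, in the units of the state.
- read_state(): the state, without advancing time (a new reading comes with each control period).
- read_camera(name): name is "scene" or "top" or "wrist"; returns a dict with "pixels" (400x640x3 uint8, red, green, blue), "fx", "fy", "cx", "cy" (pixels), "xyz" and "rotation" of the camera in the world; the wrist camera has in their place "mount" (4x4, takes a point from camera to tool coordinates, whose origin is the TCP and whose axes are the tool frame's). Camera axes: x right, y down, z forward; pixel columns grow to the right and rows downward; lengths in m; the calibration is good to about 2 mm. A picture is of the moment at which its call begins: read the wrist's pose just before it. There is no depth.
- finish_job(): hands the job in, once; it reports no verdict.
The state is a dict: "t": time; "q": joint angles; "qvel": joint speeds; "tau": joint torques, N m; "tcp_pos": TCP position; "tcp_rot": TCP orientation; "contact_force": force on the tool from outside, world axes, zero at the start; "moment": the same for the moment, N m; "grip_width": finger opening in m.
Only numpy, scipy, OpenCV 4.12 (cv2) and the standard library are available. Lean on these libraries where they do the work, as an engineer would, in place of code of your own. Each camera call takes 0.05 s, during which the arm holds its last target. There are 200 camera calls.

## Working session

There is one attempt and no reset: what is moved stays moved. The work goes in short steps, Python scripts to look and compute and a shell command to move; the robot and the scene stay as the last step left them, time stands still between calls to the robot, and variables do not carry over. Pictures are saved under pics/ and viewed, about 8 in all and at most 12, crops included, and the job is handed in when it is done.

```bash
mkdir -p pics; cat > h.py <<'E'
import numpy as np, cv2
from station import read_state, read_camera, grip_depth
from scipy.spatial.transform import Rotation as R
def rot(q): return R.from_quat([q[1],q[2],q[3],q[0]]).as_matrix()
def cam(n):
    s=read_state(); c=read_camera(n)
    if n=="wrist":
        M=np.array(c["mount"]); T=rot(s["tcp_rot"])
        c["rotm"]=T@M[:3,:3]; c["o"]=T@M[:3,3]+s["tcp_pos"]
    else:
        r=np.array(c["rotation"]); c["rotm"]=r if r.shape==(3,3) else rot(r); c["o"]=np.array(c["xyz"])
    return c
def pt(c,u,v,z):
    d=c["rotm"]@np.array([(u-c["cx"])/c["fx"],(v-c["cy"])/c["fy"],1]); return c["o"]+d*(z-c["o"][2])/d[2]
def px(c,p):
    q=c["rotm"].T@(np.array(p)-c["o"]); return q[0]/q[2]*c["fx"]+c["cx"],q[1]/q[2]*c["fy"]+c["cy"]
E
python3 - <<'E'
from h import *
import pickle
s=read_state(); print({k:np.round(v,3) for k,v in s.items()}, grip_depth)
for n in("top","scene"):
    c=cam(n); pickle.dump(c,open(n+".pkl","wb")); cv2.imwrite(f"pics/{n}.png",c["pixels"][:,:,::-1]); print(n,c["o"],c["fx"],c["rotm"].round(2).tolist())
E
```

```text
{'t': np.float64(0.0), 'q': array([ 1.151,  0.092,  1.232, -0.   ,  1.82 , -0.057]), 'qvel': array([ 0.   ,  0.001, -0.002,  0.   ,  0.001,  0.001]), 'tau': array([ 2.0000e-03, -4.5874e+01, -4.1801e+01,  0.0000e+00,  1.2000e-02,
        0.0000e+00]), 'tcp_pos': array([0.213, 0.561, 0.23 ]), 'tcp_rot': array([ 0.001,  0.823,  0.568, -0.001]), 'contact_force': array([ 0.017, -0.255, -0.022]), 'moment': array([-0.005,  0.032, -0.005]), 'grip_width': np.float64(0.085)} 0.0187
top [0.44372183 0.00392399 1.00602164] 377.8925601468013 [[-0.02, -0.99, 0.14], [-1.0, 0.02, -0.02], [0.01, -0.14, -0.99]]
scene [0.80810959 0.73745198 0.68857196] 408.05893058401745 [[-0.95, 0.21, -0.25], [0.32, 0.59, -0.74], [-0.01, -0.78, -0.63]]
```

View pics/top.png

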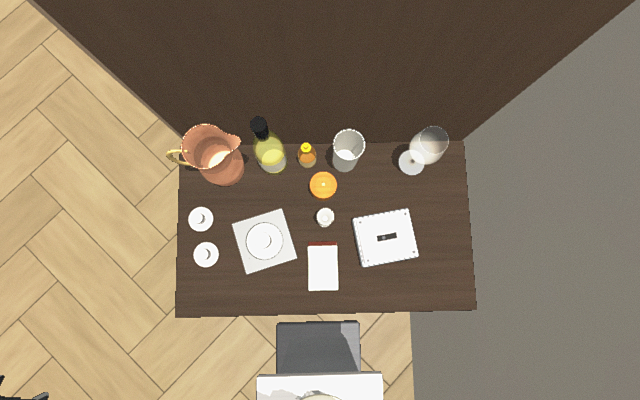

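View pics/scene.png

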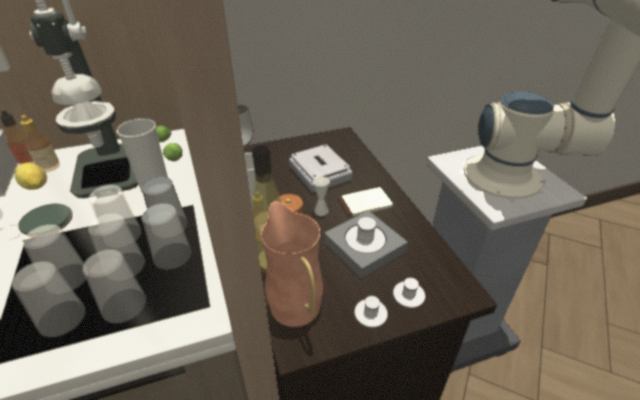

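The top view shows the tray with its disc near (265,241), the drive unit near (386,237) with a dark slot, two small look-alike discs at (201,219) and (206,255), and the jigger at (325,217). I'll enlarge the tray and drive unit.

```bash
python3 - <<'E'
import pickle; from h import *
c=pickle.load(open("top.pkl","rb")); im=c["pixels"][195:285,225:425,::-1]
cv2.imwrite("pics/crop.png",cv2.resize(im,None,fx=4,fy=4,interpolation=cv2.INTER_CUBIC))
E
```

```text
(no output)
```

View pics/crop.png

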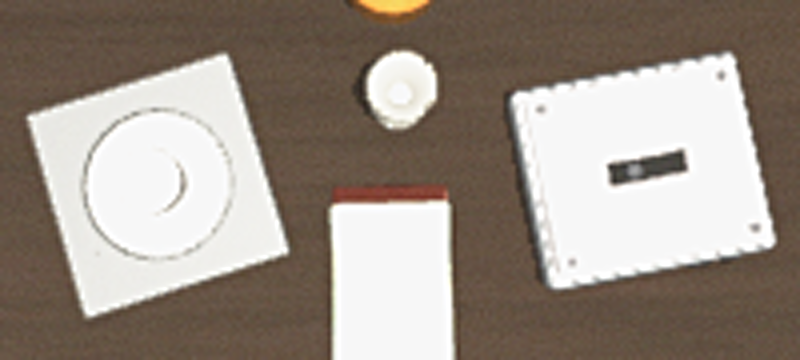

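The crop shows the cavity circle centred at (158,184). The plate screws are at (541,108), (721,76), (755,228) and (572,262), the slot runs from (609,174) to (687,162), and a bright spot, probably the pin, sits at about (634,170).

```bash
python3 - <<'E'
import pickle; from h import *
c=pickle.load(open("top.pkl","rb"))
P=lambda x,y,z: pt(c,225+(x+.5)/4-.5,195+(y+.5)/4-.5,z)[:2].round(4)
print("tray corners",[P(*a,.034) for a in((28,117),(228,54),(288,253),(89,317))])
print("tray c",np.mean([P(*a,.034) for a in((28,117),(228,54),(288,253),(89,317))],0),"cavity",P(158,184,.034))
S=[P(*a,.05) for a in((541,108),(721,76),(755,228),(572,262))]; print("screws",S,np.mean(S,0))
a,b=P(609,174,.05),P(687,162,.05); print("slot",a,b,(a+b)/2,np.linalg.norm(a-b),"ang deg",np.degrees(np.arctan2(*(a-b)[::-1])), np.degrees(np.arctan2(*((S[0]-S[1]+S[3]-S[2])[::-1]))))
print("pin",P(634,170,.06)); print("jigger",P(400,90,.097))
s=read_state(); print(s["tcp_rot"], rot(s["tcp_rot"]).round(4))
E
```

```text
tray corners [array([0.5355, 0.2174]), array([0.5735, 0.0887]), array([0.445 , 0.0517]), array([0.4079, 0.1779])]
tray c [0.490475 0.133925] cavity [0.4906 0.1341]
screws [array([ 0.5325, -0.1111]), array([ 0.5505, -0.2269]), array([ 0.4537, -0.2432]), array([ 0.4352, -0.1269])] [ 0.492975 -0.177025]
slot [ 0.4897 -0.1526] [ 0.4962 -0.2024] [ 0.49295 -0.1775 ] 0.050222405358564794 ang deg 97.43632648601256 98.93712894659748
pin [ 0.4914 -0.1667]
jigger [ 0.5409 -0.0205]
[ 4.74974252e-04  8.23069692e-01  5.67939684e-01 -7.56170638e-04] [[ 3.549e-01  9.349e-01 -7.000e-04]
 [ 9.349e-01 -3.549e-01 -1.600e-03]
 [-1.800e-03 -1.000e-04 -1.000e+00]]
```

```bash
python3 -m creep '{"gripper":[0,0,0,0,0,0,0,0,0,0],"delta_pos":[[-0.72,0.98,0],[-0.72,0.98,0],[-0.72,0.98,0],[-0.72,0.98,0],[-0.72,0.98,0],[-0.72,0.98,0],[-0.72,0.98,0],[-0.72,0.98,0],[-0.72,0.98,0],[-0.72,0.98,0]],"turn":[0,0,0,0,0,0,0,0,0,0]}' 40
python3 -m creep '{"gripper":[0,0,0,0,0],"delta_pos":[[-0.72,0.98,0],[-0.72,0.98,0],[-0.72,0.98,0],[-0.66,0.96,0],[0,0,0]],"turn":[0,0,0,0,0]}'
python3 - <<'E'
from h import *; import pickle
c=cam("wrist"); pickle.dump(c,open("w1.pkl","wb")); cv2.imwrite("pics/w1.png",c["pixels"][:,:,::-1]); print(c["o"],px(c,[.4906,.1341,.034]),px(c,[.4906,.1341,.078]))
E
```

```text
t: 1.35
tcp_pos: [0.4115, 0.2536, 0.2308]
tcp_rot: [-0.0, 0.823, 0.568, -0.0]
contact_force: [-0.0, 0.1, 0.3]
grip_width: 0.0853
t: 1.98
tcp_pos: [0.4911, 0.1323, 0.2304]
tcp_rot: [-0.0, 0.824, 0.567, -0.001]
contact_force: [-0.4, -0.1, -0.3]
grip_width: 0.0854
[0.41365754 0.16202862 0.37226014] (np.float64(321.6514508969407), np.float64(177.82240293143778)) (np.float64(321.79312499243207), np.float64(187.2111612280049))
```

View pics/w1.png

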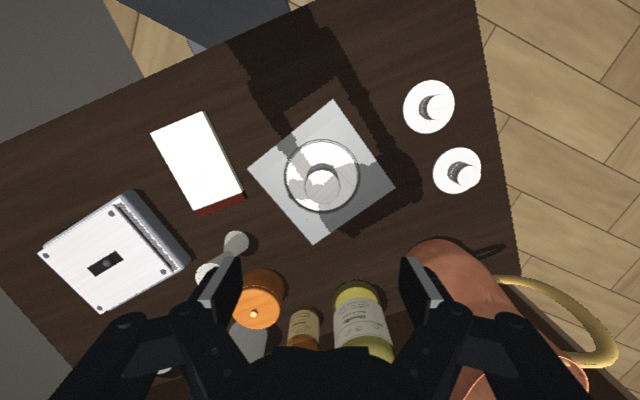

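The wrist view shows the cavity centred at about (321,176) and the hub top at about (322,186). Both agree with my prediction to about 1 mm, so I'm descending.

```bash
python3 -m creep '{"gripper":[0,0,0,0,0,0,0,0,0,0],"delta_pos":[[0.05,-0.04,0.9],[0,0,0.9],[0,0,0.9],[0,0,0.9],[0,0,0.9],[0,0,0.8],[0,0,0.6],[0,0,0.3],[0,0,0.2],[0,0,0]],"turn":[0,0,0,0,0,0,0,0,0,0]}'
python3 -m creep '{"gripper":[100,140,180,180,180,180],"delta_pos":[[0,0,0],[0,0,0],[0,0,0],[0,0,0],[0,0,0],[0,0,0]],"turn":[0,0,0,0,0,0]}' 60
```

```text
t: 3.28
tcp_pos: [0.49, 0.136, 0.0395]
tcp_rot: [0.0, 0.823, 0.568, 0.0]
contact_force: [0.3, 0.7, 0.0]
grip_width: 0.0852
t: 4.03
tcp_pos: [0.4905, 0.1359, 0.0401]
tcp_rot: [0.0, 0.823, 0.568, 0.001]
contact_force: [0.9, -0.2, 4.9]
grip_width: 0.0386
```

```bash
python3 -m creep '{"gripper":[180,180,180,180,180,180,180,180],"delta_pos":[[0,0,-0.1],[0,0,-0.3],[0,0,-0.6],[0,0,-0.8],[0,0,-0.8],[0,0,-0.8],[0,0,-0.5],[0,0,0]],"turn":[0,0,0,0,0,0,0,0]}'
```

```text
t: 5.03
tcp_pos: [0.4906, 0.136, 0.1581]
tcp_rot: [0.001, 0.823, 0.568, 0.001]
contact_force: [-0.2, -0.2, -1.8]
grip_width: 0.039
```

```bash
python3 - <<'E'
import pickle; from h import *
c=pickle.load(open("w1.pkl","rb")); im=c["pixels"][235:290,70:140,::-1]
cv2.imwrite("pics/crop2.png",cv2.resize(im,None,fx=8,fy=8,interpolation=cv2.INTER_CUBIC))
print([px(c,p) for p in([.493,-.177,.05],[.4914,-.1667,.06],[.4897,-.1526,.05])])
E
```

```text
[(np.float64(104.70363682432469), np.float64(263.2247956865447)), (np.float64(104.95324141853797), np.float64(263.822584794318)), (np.float64(118.7914574293203), np.float64(255.43020067026387))]
```

View pics/crop2.png

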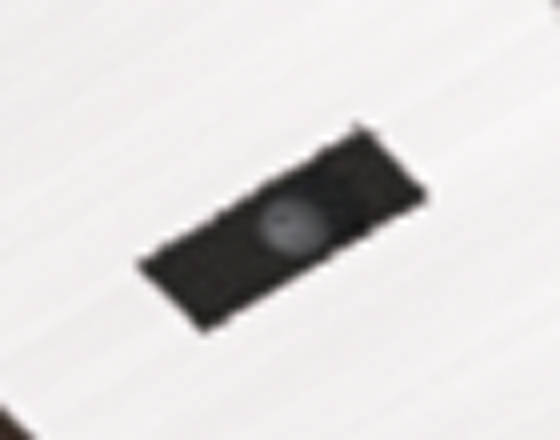

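```bash
python3 -m creep '{"gripper":[180,180,180,180,180,180,180,180,180,180],"delta_pos":[[-0.4,0.15,0],[-0.9,0.35,0],[-1,0.38,0],[-1,0.38,0],[-1,0.38,0],[-1,0.38,0],[-1,0.38,0],[-1,0.38,0],[-1,0.38,0],[-1,0.38,0]],"turn":[0,0,0,0,0,0,0,0,0,0]}'
```

```text
t: 6.28
tcp_pos: [0.4891, -0.1642, 0.1547]
tcp_rot: [-0.001, 0.823, 0.568, -0.001]
contact_force: [-0.8, 0.0, -1.2]
grip_width: 0.0388
```

```bash
python3 - <<'E'
import pickle; from h import *
c=pickle.load(open("w1.pkl","rb"))
P=lambda x,y,z: pt(c,70+(x+.5)/8-.5,235+(y+.5)/8-.5,z)[:2].round(4)
K=[P(*a,.05) for a in((362,125),(428,197),(205,330),(140,265))]; m=np.mean(K,0)
print(K,m,"pin",P(291,224,.06)); a=(K[0]+K[1]-K[2]-K[3])/2; print(a,np.linalg.norm(a),"along",(P(291,224,.06)-m)@a/np.linalg.norm(a),np.degrees(np.arctan2(a[1],a[0])))
c=pickle.load(open("top.pkl","rb"));S=np.array([.493,-.177]);print("top along",(np.array([.4914,-.1667])-S)@(a/np.linalg.norm(a)))
E
```

```text
[array([ 0.4812, -0.153 ]), array([ 0.4965, -0.1505]), array([ 0.5049, -0.2007]), array([ 0.4903, -0.2033])] [ 0.493225 -0.176875] pin [ 0.4903 -0.1644]
[-0.00875  0.05025] 0.05100612708292995 along 0.012791845554930561 99.87783628985558
top along 0.010421787153839809
```

The enlarged wrist crop shows the slot, with the pin at about (291,224), to the +y side of the middle. The two views put it 10.4 and 12.8 mm along, so I'm aiming for (0.491, -0.1655).

```bash
python3 -m creep '{"gripper":[180,180,180,180,180,180],"delta_pos":[[-0.02,0.06,0.3],[0,0,0.7],[0,0,0.7],[0,0,0.4],[0,0,0.15],[0,0,0]],"turn":[0,0,0,0,0,0]}'
```

```text
t: 7.02
tcp_pos: [0.4917, -0.1637, 0.0888]
tcp_rot: [-0.0, 0.823, 0.568, -0.0]
contact_force: [-0.2, -0.2, -0.9]
grip_width: 0.0386
```

```bash
python3 -m creep '{"gripper":[180,180,180,180,180],"delta_pos":[[-0.06,-0.02,0.2],[0,0,0.2],[0,0,0.1],[0,0,0.1],[0,0,0]],"turn":[0,0,0,0,0]}'
```

```text
t: 7.65
tcp_pos: [0.4903, -0.1652, 0.0705]
tcp_rot: [-0.0, 0.823, 0.568, -0.0]
contact_force: [0.6, -0.8, -2.1]
grip_width: 0.0389
```

No contact with the underside at about 55 mm, below the pin tip at 60 mm, so the bore appears to be over the pin. Continuing down to the plate.

```bash
python3 -m creep '{"gripper":[180,180,180,180],"delta_pos":[[0,0,0.1],[0,0,0.1],[0,0,0.05],[0,0,0]],"turn":[0,0,0,0]}' 80
python3 -m creep '{"gripper":[180,180,180,180],"delta_pos":[[0,0,0.05],[0,0,0.05],[0,0,0.05],[0,0,0]],"turn":[0,0,0,0]}'
```

```text
t: 8.15
tcp_pos: [0.4907, -0.1654, 0.0642]
tcp_rot: [0.0, 0.823, 0.568, 0.0]
contact_force: [-2.8, 0.9, 5.1]
grip_width: 0.0382
t: 8.65
tcp_pos: [0.4907, -0.1654, 0.0602]
tcp_rot: [0.0, 0.823, 0.568, 0.0]
contact_force: [-4.3, 2.0, 9.1]
grip_width: 0.0384
```

```bash
python3 -m creep '{"gripper":[180,180,180,180,180],"delta_pos":[[0,-0.03,0.05],[0,0,0.05],[0,0,0.05],[0,0,0.05],[0,0,0]],"turn":[0,0,0,0,0]}'
```

```text
t: 9.28
tcp_pos: [0.4908, -0.1654, 0.0581]
tcp_rot: [0.002, 0.823, 0.568, 0.001]
contact_force: [-10.3, 4.2, 23.8]
grip_width: 0.0385
```

The force rose sharply at TCP z = 0.058, which is underside 42 mm, so the plate looks home. I'll relieve some side load and push slightly more to confirm it is a hard stop.

```bash
python3 -m creep '{"gripper":[180,180,180,180],"delta_pos":[[0,-0.05,0],[0,-0.03,0],[0,0,0],[0,0,0]],"turn":[0,0,0,0]}'
python3 -m creep '{"gripper":[180,180,180],"delta_pos":[[0,0,0.04],[0,0,0],[0,0,0]],"turn":[0,0,0]}'
python3 - <<'E'
from h import *
c=cam("wrist"); cv2.imwrite("pics/w2.png",c["pixels"][:,:,::-1])
c=cam("scene"); cv2.imwrite("pics/s2.png",cv2.resize(c["pixels"][130:210,270:370,::-1],None,fx=6,fy=6,interpolation=cv2.INTER_CUBIC))
s=read_state();print(s["contact_force"],s["moment"],s["tcp_pos"],s["tcp_rot"])
E
```

```text
t: 9.78
tcp_pos: [0.4908, -0.1654, 0.0581]
tcp_rot: [0.004, 0.823, 0.568, 0.003]
contact_force: [0.7, 0.2, 17.9]
grip_width: 0.0385
t: 10.15
tcp_pos: [0.4908, -0.1654, 0.058]
tcp_rot: [0.005, 0.823, 0.568, 0.003]
contact_force: [-2.6, 0.9, 23.9]
grip_width: 0.0385
[-1.86653812  1.87945627 25.07780306] [ 0.29230848  0.60281321 -0.02518228] [ 0.49082585 -0.16540872  0.05806245] [0.00457267 0.82302673 0.56797577 0.0031011 ]
```

View pics/w2.png

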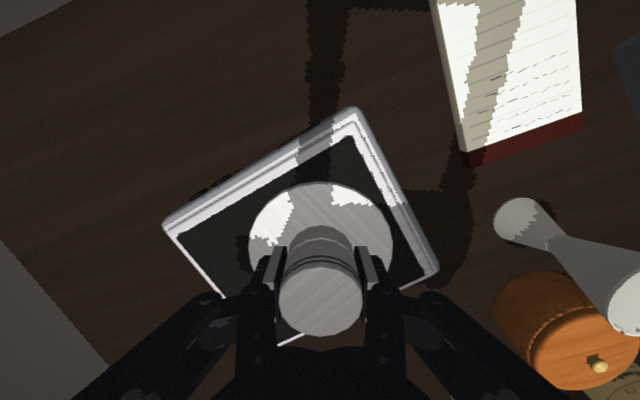

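View pics/s2.png

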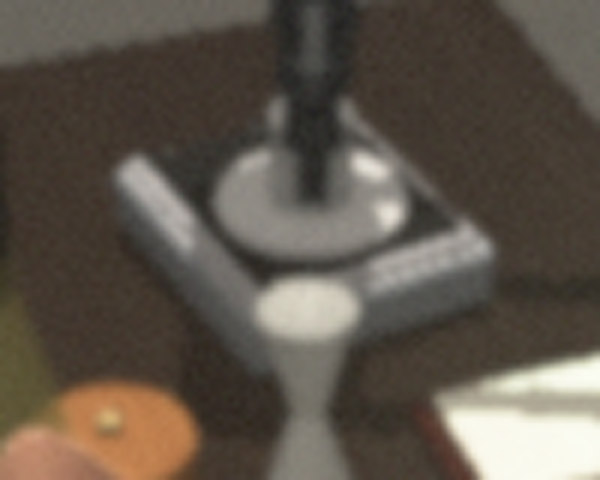

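The wrist view shows the disc flange flat on the plate, centred near (320,240), with the fingers still on the hub at about (320,285). The scene crop shows the plate sunk inside the housing, and the jigger, salt cellar and pad in place. TCP z stayed at 58.1 mm while the force rose from 18 to 25 N, so it is a hard stop.

```bash
python3 -c "
from station import finish_job; print(finish_job())"
```

```text
the job is handed in; nothing more can be done
None
```

The disc is on the drive pin with the sprung plate pressed fully down, and I handed the job in still gripping the hub and pushing, about 10 s into the 51 s limit.

I gripped the largest disc by its hub, lifted it over the jigger and lowered it at the pin position measured in the top and wrist views. The bore dropped over the pin first time, so no sliding along the slot was needed.

**Last checks**
- **Plate home:** TCP height stayed at 58.1 mm (58.06 at the end) while the push rose from 18 to 25 N, which is a hard stop. That puts the disc's underside at about 42 mm, the plate's fully-down height.
- **Grip:** finger opening was 38.5 mm on the 40 mm hub, with the grip set to 80 N.
- **Pictures:** the plate is sunk inside the housing with the disc flat on it. The jigger, salt cellar and order pad are where they were; I did not check the other bystanders again.

**What disagreed**
- The two views placed the pin at 10.4 and 12.8 mm along the slot, so I aimed between them.
- A spring estimate from the early forces put the stop about 1 mm lower than where it was. I trusted the height and the hard stop instead.
- A side load of up to 11 N built up while pressing. I relieved it to about 3 N, which left the gripper tilted by about half a degree.

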